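# Find the rocking connector cover and press it home

### The job

One of the four identical covers on the controller housing has not been snapped home. Find it by touch: with closed fingertips press lightly on an end rib of one cover after another until one rocks under the finger, then push that cover firmly down at its middle until it is fully home and level, and take the hand away. Only press: do not pry or lift a cover, do not lean hard on any of them, and leave the loose things on and around the housing where they lie.

Things in the scene. Friction and masses are not known exactly. Their poses are not given: they have to be found in the camera images.
- housing: cast aluminium controller housing screwed to the bench (it cannot move), 212 mm along its x, 190 mm along its y, deck 45 mm above the bench. Origin: centre of its underside; x away from the robot at yaw 0. Its four covers are centred 48 mm either side of the middle along its x and 47 mm along its y; a collar 3 mm high surrounds each; between the left and right covers is an aisle 28 mm wide (collar to collar) along x
- cover_a: one of 4 identical clip-in covers, grey plastic, 82 mm (its x) by 56 mm (its y), set two by two in the housing's deck; all said of covers a to d holds for each. On top: two finger ribs along y, 6 mm wide, 44 long, 2 high, at x = +-30 mm, and a round boss, 20 mm across, in the middle, as high as the ribs. Origin: middle of the boss's top; z up, axes along the housing's
- cover_b: another of the four (see cover_a). Gaskets of unequal thickness: at the start the cover tops stand 55 to 59 mm above the bench, so height does not tell which is loose. The covers' places are drawn anew each time. Sound covers are rigid and stay as they are
- cover_c: another of the four (see cover_a). Whichever is loose lies level when left alone, but tips about its own y mid-line when an end rib is pressed: with about 2 N that rib goes down about 3.5 mm (0.12 rad) and stops; it springs level when let go
- cover_d: another of the four (see cover_a). Whichever is loose is held up by clips that resist with about 9 N: pressed harder than that on its middle (12 to 20 N) it slides straight down 4.5 to 6.5 mm, stops hard and stays; its top is then 52 mm above the bench and it rocks no more
- memory_stick: grey memory stick, 16x59x8 mm, lying loose on the housing's deck in the aisle between the left and right covers, near half; a bystander. Origin: centre of its underside
- folding_key: folding hex key set, 16x66x16 mm, lying loose on the housing's deck in the same aisle, far half; a bystander. Origin: centre of its underside
- side_cutters: small side cutters with black grips, 103x34x12 mm, loose on the bench to the right of the housing; a bystander. Origin: centre of its underside
- cell_holder: battery holder with two cells, 33x94x17 mm, loose on the bench to the right of the housing; a bystander. Origin: centre of its underside
- blue_case: flat blue plastic case, 58x88x21 mm, loose on the bench behind the housing; a bystander. Origin: centre of its underside

How it is judged:
By the outcome, as a careful person would: the job done as asked, in the order asked, and still so for the second after the job is handed in, with the robot touching nothing.
It also fails if it takes over 51 s, if anything falls off the work surface, if the arm or the gripper's body presses on something with over 40 N, if the wrist force passes 120 N, or if a joint passes its speed limit or range.

### The arm

A 6-joint arm with a two-finger parallel gripper is mounted at the origin on a cart in front of the work surface, level with it; the furniture and walls round the work are solid. World frame = base frame: x ahead of the robot, y to its left, z up, the work surface at z = 0. Lengths are in m, angles in rad, forces in N, time in s.
With the tool pointing down it reaches from about 0.3 to 0.875 m from the base axis. Payload 6.4 kg.
Tool frame: the origin (TCP) lies at the very end of the fingers, on their centre line; the grasp point (between the pads) lies 19 mm behind it (r.grasp_offset is the z of the grasp point in the tool frame, in m); z points along the fingers, x is the direction in which the jaws open and shut, and the axes are right-handed (so a half turn about z gives the same grasp; the last joint's range is limited). The gripper opens to 85 mm and grips with 20 to 120 N. Pads are 22 mm wide; open, the fingers measure 114 mm over their backs; the gripper's body (76 mm by 85 mm) begins 54 mm behind the grasp point. The pads swing forward as they close: fully open they stand 13 mm farther back than shut.
Start: joints at [0.904, 0.181, 1.607, -0, 1.354, -0.206], TCP at [0.256, 0.515, 0.231] pointing down, gripper open.
Joint ranges: [-2.99, 2.99], [-0.89, 2.07], [0.3, 2.58], [-1.14, 4.28], [0, 2.63], [-3.12, 3.12]. Speed limits (rad/s): [2.57, 2.57, 3.01, 3.14, 3.14, 3.14].

### API

Orientations are given as a unit quaternion [w, x, y, z].
In Python, from plant import r gives the robot as it stands.
- The arm moves only by the tool jog_arm, never from a script. Its argument "motion" is a list of rows, each a list of 6 numbers: the shift along the tool's x, y, z in units of 0.12 m (1.0 is 0.12 m), then the turn, a rotation vector about the tool's x, y, z in units of pi rad (1.0 is pi rad). A call has 1 to 10 rows; each row is the pose to reach, as a shift and turn from the pose commanded when the call began, along the tool's axes at that moment, turning the shorter way round; what a row does not reach only later rows make up. A row lasts 1/10 s, in which the tool goes at most 50 mm and 8.59 degrees, less where a joint would pass 70% of its speed; a pose out of reach is approached as far as the arm can. A call with a number of a shift or a turn outside -1 to 1 is refused whole. A call with a gripper value outside its range is refused whole. "grip" is the closure, from 0 (fully open) to 1 (shut), set as the call begins (left out, the last holds). The fingers move at their own pace and stop on an object; the grip force is fixed at half the most. Time passes only in rows, so rows that repeat a pose let the fingers close. It gives the time, the measured TCP pose, the force and the opening at its end, in the units of the state.
- r.read_state(): the state, without advancing time (a new reading comes with each control period).
- r.grab_frame(name): name is "scene" or "top" or "wrist"; returns a dict with "color" (400x640x3 uint8, red, green, blue), "depth" (400x640 float32, m along the optical axis (not along the pixel's ray), 0 where there is no reading), "mtx" (3x3 intrinsics, pixels), "T" (4x4, takes a point from camera to world coordinates). Camera axes: x right, y down, z forward; pixel columns grow to the right and rows downward; lengths in m; the calibration is good to about 2 mm. A picture is of the moment at which its call begins.
- r.hand_in(): hands the job in, once; it reports no verdict.
Trained networks look in a picture, given as the dict that the camera call returned (one of the last four; its "shot" number tells which), for a name from the list of things; names that differ only in an ending like _2 or _b are one class to them, and where a whole thing is asked for, a point or a joint stands for the part that bears it (a point fixed in the world has none). Each returns a list of dicts, best first, with "p" (0 to 1); they miss things now and then, are a little off and sometimes report something else, mostly with a low value. They report only what shows in the picture. A call takes as long as a camera call.
- r.search_frame(name, picture): "box" ([left, top, width, height] in pixels, round what is visible of it).
The state is a dict: "time_s": time; "joint_pos": joint angles; "joint_velocities": joint speeds; "joint_torque": joint torques, N m; "position": TCP position; "tool_rot": TCP orientation; "wrist_force": force on the tool from outside, world axes, zero at the start; "ft_torque": the same for the moment, N m; "grip_width": finger opening in m.
Only numpy, scipy, OpenCV 4.12 (cv2) and the standard library are available. Lean on these libraries where they do the work, as an engineer would, in place of code of your own. Each camera call takes 0.05 s, during which the arm holds its last target. There are 200 camera calls.

## Working session

There is one attempt and no reset: what is moved stays moved. The work goes in short steps, Python scripts to look and compute and a tool call to move; the robot and the scene stay as the last step left them, time stands still between calls to the robot, and variables do not carry over. Pictures are saved under pics/ and viewed, on a budget of 10 in all, crops included, one or two more only if the job needs it, and the job is handed in when it is done.

Besides the shell and the picture viewer there is one more tool, called after ">>>" as name([rows], argument=value, ...), one row to a line, values as JSON. jog_arm: Moves the arm, as the interface text tells. Shifts and turns lie within -1 to 1; 1 stands for 0.12 m of shift or pi rad of turn. Its arguments: {"type":"object","properties":{"motion":{"type":"array","items":{"type":"array","items":{"type":"number","minimum":-1,"maximum":1}}},"grip":{"type":"number"}},"required":["motion"]}

```bash
mkdir -p pics; python3 - <<'E'
from plant import r
import cv2,numpy as np
s=r.read_state(); print({k:np.round(v,3).tolist() for k,v in s.items()})
for n in ("top","scene"):
    f=r.grab_frame(n); np.savez(f"pics/{n}.npz",**{k:f[k] for k in("color","depth","mtx","T")})
    cv2.imwrite(f"pics/{n}1.png",f["color"][:,:,::-1])
    for name in ("cover_a","housing","memory_stick","folding_key"):
        print(n,name,[(np.round(d["box"]).tolist(),round(d["p"],2)) for d in r.search_frame(name,f)[:6]])
    print(np.round(f["T"],3).tolist())
E
```

```text
{'time_s': 0.0, 'joint_pos': [0.904, 0.182, 1.608, -0.0, 1.354, -0.206], 'joint_velocities': [-0.001, -0.001, 0.001, -0.002, -0.0, -0.0], 'joint_torque': [0.0, -44.487, -35.135, -0.0, 0.009, 0.0], 'position': [0.255, 0.515, 0.23], 'tool_rot': [0.0, 0.85, 0.527, -0.001], 'wrist_force': [-0.105, 0.461, -0.016], 'ft_torque': [-0.019, 0.024, -0.031], 'grip_width': 0.085}
top cover_a [([298.0, 169.0, 25.0, 33.0], 0.93), ([272.0, 211.0, 30.0, 33.0], 0.93), ([308.0, 202.0, 26.0, 30.0], 0.62)]
top housing [([257.0, 161.0, 92.0, 90.0], 0.9), ([361.0, 245.0, 11.0, 38.0], 0.28)]
top memory_stick []
top folding_key [([286.0, 180.0, 14.0, 25.0], 0.49)]
[[0.025, -0.986, 0.166, 0.343], [-1.0, -0.024, 0.006, -0.122], [-0.002, -0.167, -0.986, 1.38], [0.0, 0.0, 0.0, 1.0]]
scene cover_a [([303.0, 186.0, 35.0, 22.0], 0.87), ([264.0, 178.0, 36.0, 26.0], 0.82), ([240.0, 199.0, 42.0, 32.0], 0.73), ([290.0, 186.0, 18.0, 21.0], 0.7), ([284.0, 208.0, 40.0, 37.0], 0.57)]
scene housing [([229.0, 176.0, 119.0, 89.0], 0.9)]
scene memory_stick [([277.0, 212.0, 15.0, 20.0], 0.58), ([292.0, 184.0, 16.0, 21.0], 0.52), ([298.0, 293.0, 43.0, 42.0], 0.43)]
scene folding_key [([290.0, 185.0, 16.0, 20.0], 0.63), ([230.0, 174.0, 118.0, 89.0], 0.29)]
[[0.589, -0.492, 0.641, 0.048], [-0.808, -0.367, 0.461, -0.502], [0.008, -0.789, -0.614, 0.576], [0.0, 0.0, 0.0, 1.0]]
```

View pics/top1.png

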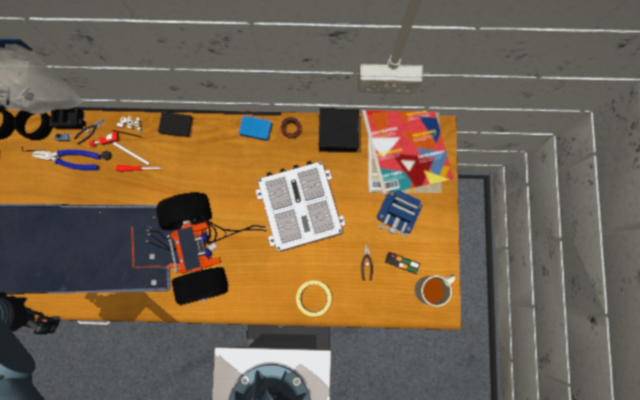

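The top view shows the housing centred near pixel (301,206), turned about 15°, with the stick and key in its aisle. Next I fit its pose from depth.

```bash
cat > h.py <<'E'
import numpy as np,cv2
from scipy.spatial.transform import Rotation as R
def cloud(f):
    h,w=f["depth"].shape; v,u=np.mgrid[:h,:w]; K=f["mtx"]; d=f["depth"]
    p=np.stack([(u-K[0,2])/K[0,0]*d,(v-K[1,2])/K[1,1]*d,d],-1)
    return p@f["T"][:3,:3].T+f["T"][:3,3]
def rot(s): w,x,y,z=s["tool_rot"]; return R.from_quat([x,y,z,w])
def move(s,pos,q):
    "shift/turn units in tool frame from s to pos, R q"
    a=rot(s); return np.round(a.inv().apply(np.array(pos)-s["position"])/.12,3),np.round((a.inv()*q).as_rotvec()/np.pi,3)
E
python3 - <<'E'
from h import *
from plant import r
for n,b in (("top",(245,150,115,110)),("scene",(220,165,140,110))):
    f=np.load(f"pics/{n}.npz"); P=cloud(f)
    x,y,w,h=b; Q=P[y:y+h,x:x+w].reshape(-1,3); 
    Q=Q[(Q[:,2]>.035)&(Q[:,2]<.075)]
    print(n,len(Q),cv2.minAreaRect((Q[:,:2]*1000).astype(np.float32)),np.percentile(Q[:,2],[5,25,50,75,95]))
s=r.read_state()
f=r.grab_frame("wrist"); print(np.round(f["T"],3).tolist(), f["mtx"][0,0]); print(np.round(rot(s).as_matrix(),3).tolist())
E
```

```text
top 5027 ((535.7078857421875, -31.993453979492188), (213.14759826660156, 258.44140625), 17.54008674621582) [0.03934097 0.04347648 0.04887089 0.05374081 0.05787572]
scene 6121 ((569.54736328125, -31.242080688476562), (285.7922668457031, 258.0894775390625), 13.507882118225098) [0.0408382  0.04625006 0.05176854 0.05644769 0.05914125]
[[0.446, 0.854, 0.267, 0.188], [0.895, -0.425, -0.134, 0.548], [-0.001, 0.299, -0.954, 0.375], [0.0, 0.0, 0.0, 1.0]] 314.8737689873302
[[0.445, 0.896, -0.0], [0.896, -0.445, -0.0], [-0.0, -0.0, -1.0]]
```

```bash
python3 - <<'E'
from h import *
from plant import r
s=r.read_state()
q=R.from_euler('z',15,degrees=True)*R.from_matrix(np.array([[0,1,0],[1,0,0],[0,0,-1]]).T)
print(np.round(q.as_matrix(),3).tolist())
print(move(s,[.515,-.03,.24],q))
E
```

```text
[[-0.259, 0.966, 0.0], [0.966, 0.259, 0.0], [0.0, 0.0, -1.0]]
(array([-3.107,  3.955, -0.073]), array([ 0.  , -0.  , -0.23]))
```

>>> jog_arm([
  [-0.26, 0.33, 0, 0, 0, 0],
  [-0.52, 0.66, 0, 0, 0, 0],
  [-0.78, 0.99, -0.07, 0, 0, 0],
  [-0.78, 0.99, -0.07, 0, 0, 0],
], grip=1)

```text
time_s: 0.95
position: [0.323, 0.3747, 0.2406]
tool_rot: [0.001, 0.851, 0.525, 0.001]
wrist_force: [-0.7, 0.9, 0.3]
grip_width: 0.0282
```

>>> jog_arm([
  [-0.26, 0.33, 0, 0, 0, 0],
  [-0.52, 0.66, 0, 0, 0, 0],
  [-0.78, 0.99, 0, 0, 0, 0],
  [-0.78, 0.99, 0, 0, 0, 0],
])

```text
time_s: 1.35
position: [0.3877, 0.2377, 0.24]
tool_rot: [0.001, 0.852, 0.524, 0.0]
wrist_force: [-0.5, 0.7, -0.1]
grip_width: -0.0001
```

>>> jog_arm([
  [-0.26, 0.33, 0, 0, 0, 0],
  [-0.52, 0.66, 0, 0, 0, 0],
  [-0.78, 0.99, 0, 0, 0, 0],
  [-0.78, 0.99, 0, 0, 0, 0],
])

```text
time_s: 1.75
position: [0.4523, 0.1014, 0.24]
tool_rot: [0.001, 0.851, 0.525, 0.0]
wrist_force: [-0.6, 1.3, 0.2]
grip_width: 0.0003
```

>>> jog_arm([
  [-0.26, 0.33, 0, 0, 0, -0.04],
  [-0.52, 0.66, 0, 0, 0, -0.08],
  [-0.77, 0.98, 0, 0, 0, -0.12],
  [-0.77, 0.98, 0, 0, 0, -0.16],
  [-0.77, 0.98, 0, 0, 0, -0.2],
  [-0.77, 0.98, 0, 0, 0, -0.23],
  [-0.77, 0.98, 0, 0, 0, -0.23],
  [-0.77, 0.98, 0, 0, 0, -0.23],
])

```text
time_s: 2.55
position: [0.5144, -0.0287, 0.2396]
tool_rot: [-0.0, 0.609, 0.793, 0.0]
wrist_force: [0.4, -0.8, -0.6]
grip_width: -0.0001
```

```bash
python3 - <<'E'
from h import *
from plant import r
f=r.grab_frame("wrist"); np.savez("pics/w.npz",**{k:f[k] for k in("color","depth","mtx","T")})
cv2.imwrite("pics/w1.png",f["color"][:,:,::-1])
P=cloud(f)
for name in ("cover_a","housing","memory_stick","folding_key"):
  for d in r.search_frame(name,f)[:6]:
    b=np.array(d["box"]).astype(int); c=P[b[1]+b[3]//2,b[0]+b[2]//2]
    print(name,b.tolist(),round(d["p"],2),np.round(c,4))
E
```

```text
cover_a [197, 103, 65, 82] 0.95 [ 0.5106 -0.1265  0.0565]
cover_a [298, 189, 50, 61] 0.79 [ 0.566  -0.0108  0.0566]
cover_a [213, 195, 59, 68] 0.76 [ 0.5994 -0.0952  0.0599]
cover_a [289, 100, 61, 83] 0.74 [ 0.4835 -0.0374  0.058 ]
housing [184, 83, 190, 194] 0.55 [ 0.5384 -0.0688  0.0441]
memory_stick [262, 113, 20, 57] 0.92 [ 0.4967 -0.0845  0.0531]
folding_key [271, 194, 19, 59] 0.93 [ 0.5808 -0.0559  0.0615]
folding_key [263, 116, 19, 55] 0.2 [ 0.4985 -0.084   0.0544]
```

View pics/w1.png

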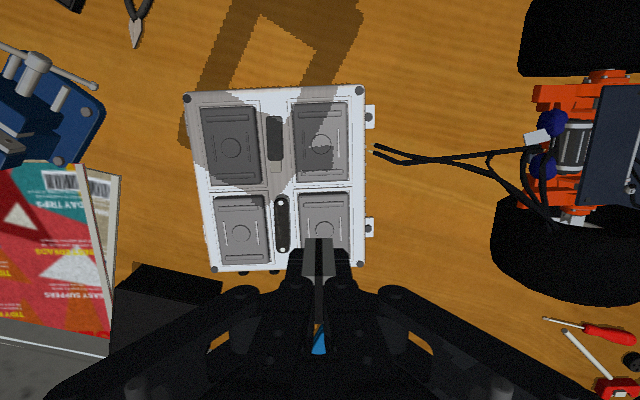

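The wrist view shows four covers, with bosses at about (232,147), (322,142), (241,233) and (325,229). The stick is at (274,138) and the key at (282,223). I'll enlarge the crop and project the model onto it.

```bash
python3 - <<'E'
from h import *
from scipy.optimize import least_squares
f=dict(np.load("pics/w.npz")); P=cloud(f)
im=f["color"][:,:,::-1].copy()
C=np.array([[-48,-47],[-48,47],[48,-47],[48,47]])/1000. # NR NL FR FL
px=np.array([[232,147],[322,142],[241,233],[325,229]])
Z=[np.median(P[v-2:v+3,u-2:u+3,2]) for u,v in px]; print("boss z",np.round(Z,4))
def proj(p):
    c=(p-f["T"][:3,3])@f["T"][:3,:3]; return c[:,:2]/c[:,2:]*[f["mtx"][0,0],f["mtx"][1,1]]+f["mtx"][:2,2]
def world(a,q,z):
    c,s=np.cos(a[2]),np.sin(a[2]); q=np.asarray(q); return np.c_[q@np.array([[c,s],[-s,c]])+a[:2],np.broadcast_to(z,len(q))]
sol=least_squares(lambda a:(proj(world(a,C,np.minimum(Z,.06)))-px)[:3].ravel(),[.54,-.07,.26])
a=sol.x; print("pose",np.round(a,4),np.degrees(a[2]),"res",np.round(sol.fun,2))
np.save("pose.npy",a)
S=4;x0,y0,w,h=180,85,190,150
cr=cv2.resize(im[y0:y0+h+ -0,x0:x0+w],None,fx=S,fy=S,interpolation=cv2.INTER_CUBIC)
dr=lambda pts,col:cv2.polylines(cr,[np.round((proj(pts)-[x0,y0]+.5)*S).astype(int)],True,col,1)
B=lambda hx,hy:np.array([[-hx,-hy],[hx,-hy],[hx,hy],[-hx,hy]])/1000.
dr(world(a,B(106,95),.045),(0,0,255))
for c,z in zip(C,Z):
    z=min(z,.06)
    for ox in(-.03,.03): dr(world(a,B(3,22)+c+[ox,0],z),(0,255,0))
    t=np.linspace(0,6.28,40); dr(world(a,np.c_[np.cos(t),np.sin(t)]*.01+c,z),(0,255,255))
cv2.imwrite("pics/w2.png",cr)
# heights per cover in patches
for c in C:
    o=[]
    for ox in(-.03,0,.03):
        u,v=np.round(proj(world(a,[c+[ox,0]],.057))[0]).astype(int); o.append(np.median(P[v-1:v+2,u-2:u+3,2]))
    print(np.round(c,3),np.round(o,4), np.round(world(a,[c],0)[0],4))
E
```

```text
boss z [0.0565 0.0582 0.0595 0.0586]
pose [ 0.5442 -0.0644  0.3053] 17.492561807316328 res [-0.61 -0.41 -0.02  0.64  0.68 -0.28]
[-0.048 -0.047] [0.0566 0.0569 0.0571] [ 0.5126 -0.1236  0.    ]
[-0.048  0.047] [0.058  0.0582 0.0572] [ 0.4843 -0.034   0.    ]
[ 0.048 -0.047] [0.0588 0.0592 0.0589] [ 0.6042 -0.0948  0.    ]
[0.048 0.047] [0.0584 0.0586 0.2586] [ 0.5759 -0.0051  0.    ]
```

View pics/w2.png

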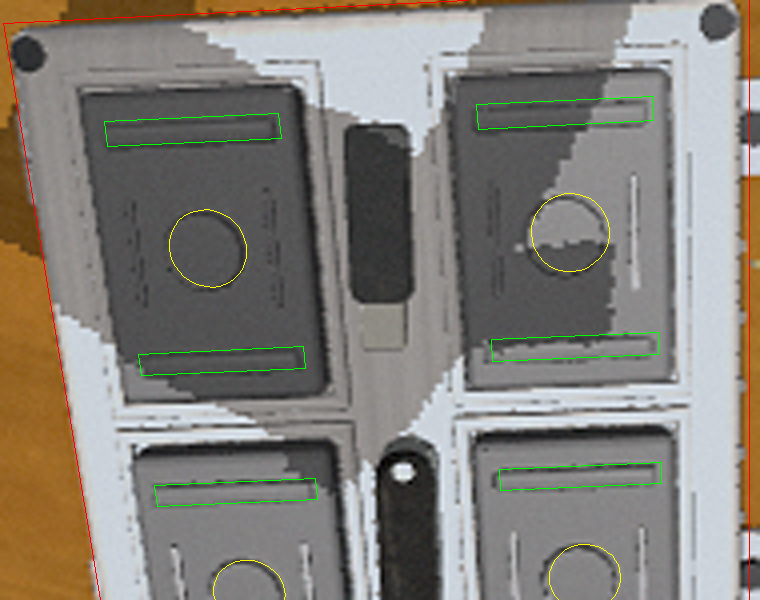

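The overlay matches to within about 1 mm: ribs, bosses and housing outline all line up. Boss heights are 56.5, 58, 59 and 58.5 mm, within the stated range. Now I work out the presses, using the ribs nearest the housing middle.

```bash
cat >> h.py <<'E'
a=np.load("pose.npy")
def W(x,y,z):
    c,s=np.cos(a[2]),np.sin(a[2]); return np.array([a[0]+c*x-s*y,a[1]+s*x+c*y,z])
q0=R.from_euler('z',a[2])*R.from_matrix(np.array([[0,1,0],[1,0,0],[0,0,-1]]))
E
python3 - <<'E'
from h import *
from plant import r
s=r.read_state()
print(s["time_s"],s["position"])
print(move(s,W(-.018,.047,.075),q0))
for n,p in dict(NL=(-.018,.047),NR=(-.018,-.047),FR=(.018,-.047),FL=(.018,.047)).items(): print(n,np.round(W(*p,.07),4))
E
```

```text
2.8 [ 0.5142993  -0.02962329  0.23974183]
(array([ 4.000e-02, -1.000e-03,  1.373e+00]), array([ 0.   , -0.   , -0.014]))
NL [ 0.513 -0.025  0.07 ]
NR [ 0.5412 -0.1146  0.07  ]
FR [ 0.5755 -0.1038  0.07  ]
FL [ 0.5473 -0.0142  0.07  ]
```

>>> jog_arm([
  [0.04, 0, 0.3, 0, 0, -0.014],
  [0.04, 0, 0.6, 0, 0, -0.014],
  [0.04, 0, 0.9, 0, 0, -0.014],
  [0.04, 0, 1.0, 0, 0, -0.014],
  [0.04, 0, 1.0, 0, 0, -0.014],
])

```text
time_s: 3.3
position: [0.5117, -0.025, 0.1181]
tool_rot: [-0.002, 0.591, 0.806, -0.001]
wrist_force: [0.3, 0.0, -0.2]
grip_width: -0.0001
```

>>> jog_arm([
  [0, 0, 0.2, 0, 0, 0],
  [0, 0, 0.35, 0, 0, 0],
  [0, 0, 0.4, 0, 0, 0],
  [0, 0, 0.42, 0, 0, 0],
  [0, 0, 0.42, 0, 0, 0],
  [0, 0, 0.42, 0, 0, 0],
])

```text
time_s: 3.9
position: [0.5141, -0.0256, 0.0707]
tool_rot: [0.001, 0.591, 0.807, 0.0]
wrist_force: [0.7, 0.2, 0.1]
grip_width: -0.0001
```

>>> jog_arm([
  [0, 0, 0.03, 0, 0, 0],
  [0, 0, 0.06, 0, 0, 0],
  [0, 0, 0.075, 0, 0, 0],
  [0, 0, 0.083, 0, 0, 0],
  [0, 0, 0.083, 0, 0, 0],
])

```text
time_s: 4.4
position: [0.5128, -0.0253, 0.0591]
tool_rot: [-0.0, 0.591, 0.807, -0.0]
wrist_force: [0.8, 0.3, -0.6]
grip_width: -0.0002
```

>>> jog_arm([
  [0, 0, 0.004, 0, 0, 0],
  [0, 0, 0.008, 0, 0, 0],
  [0, 0, 0.008, 0, 0, 0],
  [0, 0, 0.008, 0, 0, 0],
])

```text
time_s: 4.8
position: [0.5131, -0.0254, 0.0584]
tool_rot: [0.0, 0.591, 0.807, -0.0]
wrist_force: [-1.3, -0.3, -0.1]
grip_width: -0.0
```

>>> jog_arm([
  [0, 0, 0.004, 0, 0, 0],
  [0, 0, 0.004, 0, 0, 0],
  [0, 0, 0.004, 0, 0, 0],
])

```text
time_s: 5.1
position: [0.513, -0.0254, 0.0579]
tool_rot: [-0.0, 0.591, 0.807, -0.0]
wrist_force: [0.0, -0.2, -0.7]
grip_width: -0.0004
```

>>> jog_arm([
  [0, 0, 0.004, 0, 0, 0],
  [0, 0, 0.004, 0, 0, 0],
  [0, 0, 0.004, 0, 0, 0],
])

```text
time_s: 5.4
position: [0.513, -0.0254, 0.0574]
tool_rot: [-0.0, 0.591, 0.807, -0.0]
wrist_force: [0.3, -0.0, 0.3]
grip_width: -0.0002
```

>>> jog_arm([
  [0, 0, 0.004, 0, 0, 0],
  [0, 0, 0.004, 0, 0, 0],
  [0, 0, 0.004, 0, 0, 0],
])

```text
time_s: 5.7
position: [0.5131, -0.0254, 0.0569]
tool_rot: [0.0, 0.591, 0.807, -0.0]
wrist_force: [0.0, 0.2, 0.6]
grip_width: 0.0002
```

>>> jog_arm([
  [0, 0, 0.004, 0, 0, 0],
  [0, 0, 0.004, 0, 0, 0],
  [0, 0, 0.004, 0, 0, 0],
])

```text
time_s: 6.0
position: [0.5131, -0.0254, 0.0565]
tool_rot: [0.0, 0.591, 0.807, 0.0]
wrist_force: [0.5, -0.8, 0.5]
grip_width: 0.0
```

>>> jog_arm([
  [0, 0, 0.004, 0, 0, 0],
  [0, 0, 0.004, 0, 0, 0],
  [0, 0, 0.004, 0, 0, 0],
])

```text
time_s: 6.3
position: [0.5131, -0.0254, 0.056]
tool_rot: [0.0, 0.591, 0.807, 0.0]
wrist_force: [-0.2, -0.2, 0.7]
grip_width: 0.0001
```

>>> jog_arm([
  [0, 0, 0.004, 0, 0, 0],
  [0, 0, 0.004, 0, 0, 0],
  [0, 0, 0.004, 0, 0, 0],
])

```text
time_s: 6.6
position: [0.5131, -0.0254, 0.0555]
tool_rot: [0.0, 0.591, 0.807, -0.0]
wrist_force: [-0.5, -0.6, 1.6]
grip_width: -0.0
```

>>> jog_arm([
  [0, 0, 0.004, 0, 0, 0],
  [0, 0, 0.004, 0, 0, 0],
  [0, 0, 0.004, 0, 0, 0],
])

```text
time_s: 6.9
position: [0.513, -0.0254, 0.055]
tool_rot: [-0.0, 0.591, 0.807, -0.0]
wrist_force: [0.4, 0.4, 2.0]
grip_width: -0.0
```

```bash
cat > rd.py <<'E'
from h import *
from plant import r
import sys
f=r.grab_frame("wrist"); P=cloud(f)
s=r.read_state(); print(s["time_s"],np.round(s["position"],4),"F",np.round(s["wrist_force"],2),"tq",np.round(s["ft_torque"],2))
def proj(p):
    c=f["T"][:3,:3].T@(p-f["T"][:3,3]); return np.round(c[:2]/c[2]*[f["mtx"][0,0],f["mtx"][1,1]]+f["mtx"][:2,2]).astype(int)
for n,c in dict(NL=(-48,47),NR=(-48,-47),FR=(48,-47),FL=(48,47)).items():
    o=[]
    for ox in(-30,0,30):
        u,v=proj(W((c[0]+ox)/1000,c[1]/1000,.057)); o.append(np.median(P[v-1:v+2,u-4:u+5,2])*1000 if 3<v<396 and 6<u<630 else 0)
    print(n,np.round(o,1))
if len(sys.argv)>1: cv2.imwrite(sys.argv[1],f["color"][:,:,::-1])
E
python3 rd.py pics/w3.png
```

```text
6.95 [ 0.513  -0.0254  0.055 ] F [-0.91 -0.76  2.21] tq [-0.04  0.05  0.03]
NL [60.5 58.  76.8]
NR [56.5 56.4 56.7]
FR [ 58.9 134.5   0. ]
FL [ 93.4 133.4   0. ]
```

The first cover (near-left) rocks. The finger sank about 3 mm at only 2 N, the far end rib rose from 58.0 to 60.5 mm, and the middle stayed at 58 mm. Next I lift, move over its boss and come down to just above it.

>>> jog_arm([
  [0, 0, -0.05, 0, 0, 0],
  [0, 0, -0.12, 0, 0, 0],
  [0, -0.12, -0.12, 0, 0, 0],
  [0, -0.25, -0.12, 0, 0, 0],
  [0, -0.25, -0.12, 0, 0, 0],
  [0, -0.25, -0.08, 0, 0, 0],
  [0, -0.25, -0.05, 0, 0, 0],
  [0, -0.25, -0.05, 0, 0, 0],
  [0, -0.25, -0.05, 0, 0, 0],
])

```text
time_s: 7.85
position: [0.4846, -0.0342, 0.0608]
tool_rot: [-0.0, 0.591, 0.807, -0.0]
wrist_force: [-0.5, 0.8, 0.5]
grip_width: -0.0
```

```bash
python3 rd.py; python3 -c "
from h import *
from plant import r
print(move(r.read_state(),W(-.048,.047,.058),q0))"
```

```text
7.9 [ 0.4846 -0.0343  0.0609] F [ 0.68 -0.97 -0.46] tq [ 0.03 -0.02  0.05]
NL [58.  78.1 99.3]
NR [56.5 56.7 56.6]
FR [137.3 142.2   0. ]
FL [ 57.9 148.3   0. ]
(array([ 0.003, -0.002,  0.024]), array([-0., -0.,  0.]))
```

It sprang level again at 58 mm, and the TCP is centred over the boss. Pressing down now.

>>> jog_arm([
  [0, 0, 0.008, 0, 0, 0],
  [0, 0, 0.016, 0, 0, 0],
  [0, 0, 0.024, 0, 0, 0],
  [0, 0, 0.032, 0, 0, 0],
  [0, 0, 0.032, 0, 0, 0],
  [0, 0, 0.032, 0, 0, 0],
])

```text
time_s: 8.5
position: [0.4845, -0.0344, 0.0573]
tool_rot: [0.0, 0.591, 0.807, 0.0]
wrist_force: [-0.3, 0.3, 2.0]
grip_width: -0.0001
```

>>> jog_arm([
  [0, 0, 0.006, 0, 0, 0],
  [0, 0, 0.012, 0, 0, 0],
  [0, 0, 0.012, 0, 0, 0],
  [0, 0, 0.012, 0, 0, 0],
])

```text
time_s: 8.9
position: [0.4845, -0.0344, 0.0562]
tool_rot: [0.0, 0.591, 0.807, -0.0]
wrist_force: [-1.9, 1.0, 6.8]
grip_width: 0.0
```

>>> jog_arm([
  [0, 0, 0.004, 0, 0, 0],
  [0, 0, 0.008, 0, 0, 0],
  [0, 0, 0.008, 0, 0, 0],
  [0, 0, 0.008, 0, 0, 0],
])

```text
time_s: 9.3
position: [0.4845, -0.0344, 0.0553]
tool_rot: [0.0, 0.591, 0.807, -0.0]
wrist_force: [-3.2, 0.4, 7.8]
grip_width: 0.0003
```

>>> jog_arm([
  [0, 0, 0.004, 0, 0, 0],
  [0, 0, 0.008, 0, 0, 0],
  [0, 0, 0.008, 0, 0, 0],
  [0, 0, 0.008, 0, 0, 0],
])

```text
time_s: 9.7
position: [0.4845, -0.0344, 0.0543]
tool_rot: [0.0, 0.591, 0.807, -0.0]
wrist_force: [-3.6, 0.6, 6.6]
grip_width: 0.0
```

Sliding at about 7–8 N, as the clips should allow.

>>> jog_arm([
  [0, 0, 0.004, 0, 0, 0],
  [0, 0, 0.008, 0, 0, 0],
  [0, 0, 0.012, 0, 0, 0],
  [0, 0, 0.012, 0, 0, 0],
  [0, 0, 0.012, 0, 0, 0],
])

```text
time_s: 10.2
position: [0.4846, -0.0344, 0.0529]
tool_rot: [0.0, 0.591, 0.807, -0.0]
wrist_force: [-2.8, 0.9, 7.0]
grip_width: -0.0001
```

>>> jog_arm([
  [0, 0, 0.004, 0, 0, 0],
  [0, 0, 0.006, 0, 0, 0],
  [0, 0, 0.006, 0, 0, 0],
  [0, 0, 0.006, 0, 0, 0],
])

```text
time_s: 10.6
position: [0.4845, -0.0344, 0.0522]
tool_rot: [0.0, 0.591, 0.807, -0.0]
wrist_force: [-2.0, 0.9, 7.4]
grip_width: -0.0001
```

>>> jog_arm([
  [0, 0, 0.004, 0, 0, 0],
  [0, 0, 0.004, 0, 0, 0],
  [0, 0, 0.004, 0, 0, 0],
])

```text
time_s: 10.9
position: [0.4845, -0.0344, 0.0518]
tool_rot: [0.0, 0.591, 0.807, -0.0]
wrist_force: [-3.7, 0.8, 8.2]
grip_width: 0.0
```

>>> jog_arm([
  [0, 0, 0.004, 0, 0, 0],
  [0, 0, 0.004, 0, 0, 0],
  [0, 0, 0.004, 0, 0, 0],
])

```text
time_s: 11.2
position: [0.4845, -0.0344, 0.0517]
tool_rot: [0.0, 0.591, 0.807, -0.0]
wrist_force: [-4.4, 0.9, 12.7]
grip_width: 0.0003
```

It has hit the hard stop: z holds at 51.7 mm while the force jumps. One more small step for firmness, then lift away.

>>> jog_arm([
  [0, 0, 0.003, 0, 0, 0],
  [0, 0, 0.003, 0, 0, 0],
  [0, 0, 0.003, 0, 0, 0],
])

```text
time_s: 11.5
position: [0.4846, -0.0344, 0.0516]
tool_rot: [0.0, 0.591, 0.807, -0.0]
wrist_force: [-6.6, 1.8, 16.0]
grip_width: 0.0
```

>>> jog_arm([
  [0, 0, -0.04, 0, 0, 0],
  [0, 0, -0.2, 0, 0, 0],
  [0, 0, -0.5, 0, 0, 0],
  [0, 0, -0.8, 0, 0, 0],
  [0, 0, -1, 0, 0, 0],
  [0, 0, -1, 0, 0, 0],
  [0, 0, -1, 0, 0, 0],
])

```text
time_s: 12.2
position: [0.4846, -0.0344, 0.1704]
tool_rot: [0.0, 0.591, 0.807, 0.0]
wrist_force: [-0.7, -0.3, -0.7]
grip_width: -0.0002
```

>>> jog_arm([
  [0, 0, -0.3, 0, 0, 0],
  [0, 0, -0.5, 0, 0, 0],
  [0, 0, -0.5, 0, 0, 0],
  [0, 0, -0.5, 0, 0, 0],
])

```text
time_s: 12.6
position: [0.4839, -0.0343, 0.2289]
tool_rot: [-0.001, 0.591, 0.807, -0.0]
wrist_force: [0.5, -0.7, -1.2]
grip_width: -0.0
```

```bash
python3 rd.py pics/w4.png
```

```text
12.65 [ 0.4834 -0.0341  0.2283] F [ 0.78  0.76 -0.61] tq [-0.   -0.02  0.  ]
NL [52.  52.4 52.1]
NR [56.6 56.5 56.6]
FR [58.5 59.  58.7]
FL [ 58.1 253.5 266.9]
```

View pics/w4.png

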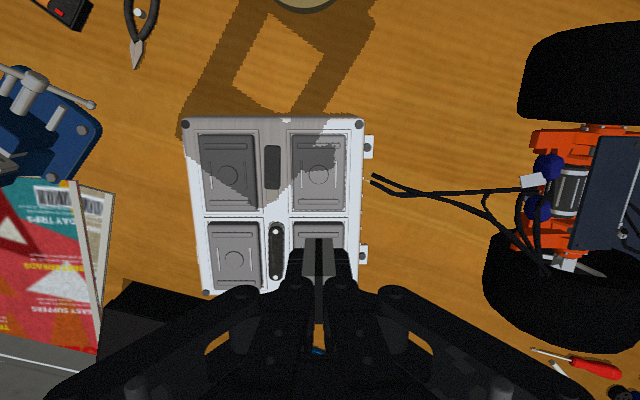

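The picture shows the near-left cover (boss at 319,174) sitting level at 52 mm. The other covers, the stick (272,167) and the key (275,250) look undisturbed, so I'm handing in.

```bash
python3 -c "
from plant import r
print(r.hand_in())"
```

```text
the job is handed in; nothing more can be done
None
```

The loose cover was the near-left one, and it is now fully home and level. I handed the job in at about 12.7 s on the robot clock.

- **Finding it:** It was the first cover I tried, so the other three were never touched. A light press of about 2 N on its inner end rib sank it roughly 3 mm and raised the opposite rib from 58.0 to 60.5 mm. It sprang level again when I let go.
- **Seating it:** I pressed on the middle boss. The cover slid down at about 7–8 N, stopped hard at about 52 mm, and I finished at 16 N before lifting the hand about 175 mm clear.
- **Last checks:** The depth camera put the seated cover at 52.0, 52.4 and 52.1 mm along its length. The near-right and far-right covers still read about 56.5 and 59 mm. Only one end of the far-left cover showed past the gripper, at about 58 mm as before. The memory stick and hex key look to be where they were.
- **Not done:** I did not press the end rib again after seating to check that it no longer rocks. No check failed.

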